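# Drop the little tower through the flap of the parts bin

## Robot

A 6-joint arm with a two-finger parallel gripper is mounted at the origin on the work surface. World frame = base frame: x ahead of the robot, y to its left, z up, the work surface at z = 0. Lengths are in mm, angles in rad, forces in N, time in s.
With the tool pointing down it reaches from about 250 to 850 mm from the base axis. Payload 12.5 kg.
Tool frame: the origin (TCP) lies between the finger pads; the fingertips stand 11 mm ahead of it and the grasp point (between the pads) lies 8 mm behind it; z points along the fingers, y is the line along which they close (so a half turn about z gives the same grasp; the last joint's range is limited). The gripper opens to 93 mm and grips with 3 to 60 N. Pads are 15 mm wide; open, the fingers measure 128 mm over their backs; the gripper's body (75 mm by 188 mm) begins 65 mm behind the grasp point.
Start: joints at [1.077, 0.351, 1.652, -0, 1.139, -0.085], TCP at [218.598, 504.678, 229.633] pointing down, gripper open.
Joint ranges: [-2.75, 2.75], [-0.79, 2.1], [0.01, 2.65], [-1.57, 4.71], [0.07, 3.14], [-2.87, 2.87]. Speed limits (rad/s): [2.22, 2.22, 2.79, 3.14, 3.14, 3.14].

## Interface

Orientations are given as a unit quaternion [w, x, y, z].
In Python, from station import manip, imaging, job, nets gives the robot as it stands. The module is installed in compiled form; this text tells all that it offers.
- The arm moves only by the shell command python3 -m handwheel 'ROWS' [OPENING] [FORCE]. ROWS is JSON, a list that holds one entry, the list of rows, each a list of 4 numbers: the shift along the tool's x, y, z in mm, then the turn about the tool's z in rad. In form: [[[dx, dy, dz, spin], ...]]. A call has 1 to 12 rows; each row is the pose to reach, as a shift and turn from the pose commanded when the call began, along the tool's axes at that moment; what a row does not reach only later rows make up. A row lasts 1/8 s, in which the tool goes at most 62.5 mm and 10.7 degrees, less where a joint would pass 70% of its speed; a pose out of reach is approached as far as the arm can. A call with a gripper value outside its range is refused whole. OPENING is the opening, from 0 (shut) to 1 (fully open), set as the call begins (- or left out, the last holds). The fingers move at their own pace and stop on an object; FORCE is the grip in N (left out, the last holds). Time passes only in rows, so rows that repeat a pose let the fingers close. It gives the time, the measured TCP pose, the force, the opening and the grip force at its end, in the units of the state.
- manip.get_state(): the state, without advancing time (a new reading comes with each control period).
- imaging.snapshot(name): name is "scene" or "top" or "wrist"; returns (picture, depth): 480x640x3 uint8, blue, green, red; 480x640 float32, mm along the optical axis (not along the pixel's ray), 0 where there is no reading.
- imaging.camera_info(name): a dict with "fx", "fy", "cx", "cy" (pixels), "R" (3x3) and "t" (3): a world point X has camera coordinates R X + t. Camera axes: x right, y down, z forward; pixel columns grow to the right and rows downward; lengths in mm; the calibration is good to about 2 mm. A picture is of the moment at which its call begins: read the wrist's pose just before it. camera_info takes no time and is no camera call; for the wrist camera it gives the pose at the moment of the call.
- job.sign_off(): hands the job in; it is judged then, once.
Trained networks look in the newest picture that a camera, given by its name, has taken for a name from the list of things; names that differ only in an ending like _2 or _b are one class to them, and where a whole thing is asked for, a point or a joint stands for the part that bears it (a point fixed in the world has none). Each returns a list of dicts, best first, with "p" (0 to 1); they miss things now and then, are a little off and sometimes report something else, mostly with a low value. They report only what shows in the picture. A call takes as long as a camera call. They do not tell look-alikes from the thing itself.
- nets.spot_in(name, camera): "point" ([column, row] in pixels, amid what is visible of it).
The state is a dict: "t": time; "joint_positions": joint angles; "joint_velocities": joint speeds; "joint_torque": joint torques, N m; "tcp_pos": TCP position; "orientation": TCP orientation; "force": force on the tool from outside, world axes, zero at the start; "torque": the same for the moment, N m; "width": finger opening in mm; "grasp_force": force on a finger pad.
Only numpy, scipy, OpenCV 4.12 (cv2) and the standard library are available. Lean on these libraries where they do the work, as an engineer would, in place of code of your own. Each camera call takes 0.05 s, during which the arm holds its last target. There are 200 camera calls.

## Task

Push the small square castle tower into the covered grey parts bin: press the raised step of the spring flap down with one finger and, while it is held down, push the tower along the cover with the other finger until it drops into the bin, then come away so that the flap swings shut. Nothing is to be gripped or lifted, and the other castle pieces and things stay where they are.

Things in the scene. Friction and masses are not known exactly. Their poses are not given: they have to be found in the camera images.
- bin: Fixed hollow grey container 300 (x) by 400 (y) by 170 mm high with a plywood cover; origin at the centre of its underside, z up, cover top at z = 170 mm, floor 6 mm thick. All bin coordinates below are in this frame. A wooden hinge rail (y = 91 to 101, x = -151 to +111 mm) stands 52 mm above the cover.
- slot (a point): Middle of the near edge of the slot in the cover (bin 0, -22, 170 mm). The slot runs from bin x = 0 to 100, y = -66 to +85 mm. Lane before it: x = -150 to 0, y = -66 (10 mm high guide strip outside) to +22 mm. The tower is pushed along bin +x and falls in once its middle is past x = 0, if the flap is held down.
- flap (a joint): Angle of the spring flap, rad: 0 shut, grows as pressed down, stop at 1.1. Hinge parallel to bin x, at y = 86, z = 213.5 mm. One bent aluminium sheet: raised step, 45 mm riser down from its free edge (y = 26), door panel filling the slot at cover level. The spring shuts it in about half a second when let go; at 0.7 rad the panel is clear of the tower's way.
- step (a point): Middle of the top of the flap's raised step, the place to press: flat plate, bin x = -144 to +99, y = 27 to 85 mm, top 45 mm above the cover when shut (z = 215). Press anywhere along it and slide along it. Pressing 30 mm down at y about 42 takes 3 to 8 N and opens it about 0.7 rad; a fingertip at the same height in the lane (y about -33) is then 15 mm above the cover.
- lip (a point): Middle of the top edge of the upturned lip on the panel's near edge (bin x = 2 to 5, y = -62 to +24 mm). Shut, it stands 16 mm above the cover and blocks the lane; it sinks below the cover as the flap is pressed down.
- tower: The square castle tower to push in: hard plastic, 40 x 40 mm, 45 mm high with a small 10 mm tooth on each top corner, about 45 g; origin at the centre of its underside, z up. It starts upright on the cover in the lane, 35 to 85 mm before the slot, turned up to 0.25 rad.
- turret: Bystander on the cover: round turret, 48 mm across, 42 mm high; origin under its centre.
- wall: Bystander on the cover: wall piece 16 x 80 mm, 40 mm high; origin under its centre.
- gatehouse: Bystander on the cover: arched gatehouse 30 x 70 mm, 40 mm high; origin under its centre.
- jar: Bystander on the table: jar 60 mm across, 80 mm high; origin under its centre.
- brush: Bystander on the table: a brush lying flat.
- mug: Bystander on the table: white mug, 76 mm across, 90 mm high; origin under its centre.
- tub: Bystander on the table: open clear tub 170 x 120 x 70 mm; origin under its centre.
There are look-alikes about, which are no part of the job. What is shaped like the tower but blue or turquoise is not meant.

How it is judged:
By the outcome, as a careful person would: the job done as asked, in the order asked, and still so for the second after the job is handed in, with the robot touching nothing.
It also fails if it takes over 38 s, if anything falls off the work surface, if the arm or the gripper's body presses on something with over 40 N, if the wrist force passes 120 N, or if a joint passes its speed limit or range.

## Working session

There is one attempt and no reset: what is moved stays moved. The work goes in short steps, Python scripts to look and compute and a shell command to move; the robot and the scene stay as the last step left them, time stands still between calls to the robot, and variables do not carry over. Pictures are saved under pics/ and viewed, at most 10 in all, crops included, and the job is handed in when it is done.

```bash
mkdir -p pics
cat > h.py <<'E'
import numpy as np, cv2
from station import manip, imaging, job, nets
def world(cam,pts,depth,ci=None):
    c=ci or imaging.camera_info(cam); R=np.array(c["R"]);t=np.array(c["t"]);o=[]
    for u,v in pts:
        d=depth[int(round(v)),int(round(u))]
        o.append(R.T@(np.array([(u-c["cx"])/c["fx"]*d,(v-c["cy"])/c["fy"]*d,d])-t))
    return np.array(o)
E
python3 - <<'E'
from h import *
s=manip.get_state(); print(s["t"],s["tcp_pos"],s["orientation"],s["width"])
ims=[]
for cam in ["top","scene"]:
    im,d=imaging.snapshot(cam); cv2.imwrite(f"pics/{cam}0.png",im); np.save(f"{cam}0.npy",d)
    for n in ["tower","bin","step"]:
        for r in nets.spot_in(n,cam)[:4]:
            print(cam,n,round(r["p"],2),np.round(r["point"]),world(cam,[r["point"]],d).round())
E
```

```text
0.0 [218.44830878 504.38310912 229.06408351] [-1.56167988e-04  2.02967049e-01  9.79185369e-01 -6.04733435e-04] 92.68194762279846
top tower 0.8 [325. 225.] [[557. -30. 205.]]
top tower 0.67 [410. 231.] [[ 553. -299.   33.]]
top tower 0.67 [321. 302.] [[335. -21.  37.]]
top tower 0.53 [290. 301.] [[336.  71.  34.]]
top bin 0.64 [314. 210.] [[620.   1.   9.]]
top step 0.56 [300. 203.] [[617.  39. 213.]]
scene tower 0.7 [366. 244.] [[354. -13.  28.]]
scene tower 0.62 [388. 265.] [[354.  94.  45.]]
scene tower 0.55 [308. 235.] [[560.  -3. 204.]]
scene tower 0.47 [291. 249.] [[623.  19. 212.]]
scene bin 0.69 [296. 275.] [[649.  91. 207.]]
scene step 0.77 [290. 249.] [[626.  21. 215.]]
```

View pics/top0.png

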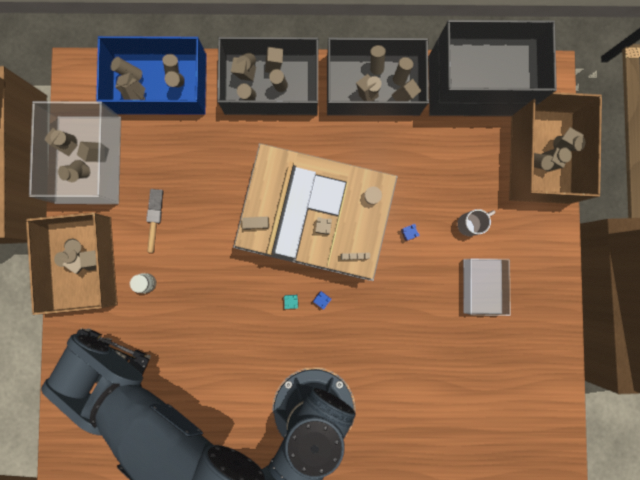

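View pics/scene0.png

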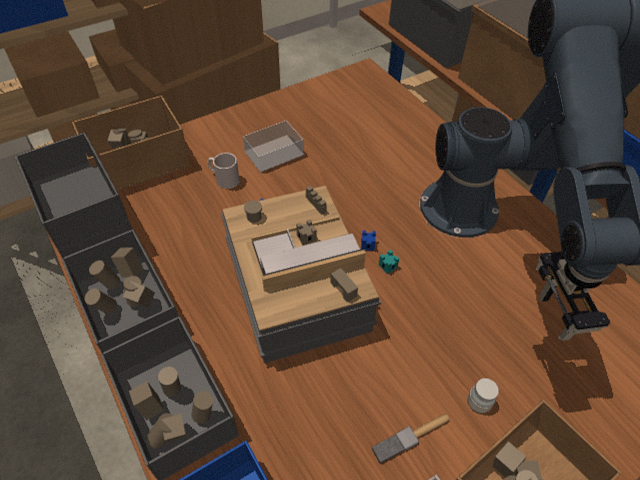

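Top: the bin is at about (316,212), with the white step at (295,212) and the panel at (326,193). Tower candidates are the brown one on the cover (323,226), blue (410,232), blue (321,300) and turquoise (290,302). The brown one on the cover fits the description. Next I'll measure it and check a crop.

Run:
```python
from h import *
from scipy.optimize import least_squares
im=cv2.imread("pics/top0.png"); d=np.load("top0.npy")
u,v=np.meshgrid(np.arange(200,420),np.arange(130,300)); P=world("top",list(zip(u.ravel(),v.ravel())),d)
P=P.reshape(u.shape+(3,)); z=P[...,2]
def rect(m,n):
    k,l,st,c=cv2.connectedComponentsWithStats(m.astype(np.uint8)); i=1+np.argmax(st[1:,4])
    r=cv2.minAreaRect(P[l==i][:,:2].astype(np.float32)); print(n,np.round(r[0],1),np.round(r[1],1),round(r[2],2),st[i,4]); return r
def box(z0,z1,n): return rect((z>z0)&(z<z1),n)
r=box(160,240,"cover"); s=box(208,218,"step")
w,h=r[1]; a=np.radians(r[2]); a+= np.pi/2 if w>h else 0   # short side = bin x
a=(a+np.pi/2)%np.pi-np.pi/2; print("yaw",a)
C=np.array([[np.cos(a),np.sin(a)],[-np.sin(a),np.cos(a)]])
B=(P[...,:2]-np.array(r[0]))@C.T
print("step in bin",C@(np.array(s[0])-r[0]))
m=(z>185)&(z<235)&(B[...,1]<24)&(B[...,1]>-80)&(B[...,0]<0)&(B[...,0]>-140)
t=rect(m,"tower"); print("tower in bin",C@(np.array(t[0])-r[0]), z[m].max())
for n,sel in (("wall/others y<-66",(z>185)&(B[...,1]<-66)),("y>105",(z>185)&(B[...,1]>105))):
    print(n,B[sel].min(0),B[sel].max(0))
q=manip.get_state()["orientation"]
from scipy.spatial.transform import Rotation as Ro
print(Ro.from_quat([q[1],q[2],q[3],q[0]]).as_matrix().round(3))
cv2.imwrite("pics/crop.png",cv2.resize(im[140:290,225:405],None,fx=4,fy=4,interpolation=cv2.INTER_CUBIC))
```

```text
cover [600.3  -5. ] [401.4 302.7] 76.58 14591
step [595.   58.4] [ 72.5 251.3] 76.73 1803
yaw -0.23421942523417982
step in bin [-19.9007799  60.4349997]
tower [554.3 -25.9] [40.4 40.9] 81.97 222
tower in bin [-39.87881689 -31.03919775] 222.98997442595206
wall/others y<-66 [-118.24408691 -177.46077437] [ 98.07671459 -66.75287257]
y>105 [-99.6548567 116.9429948] [-53.76631223 191.61080797]
[[-0.918  0.398 -0.   ]
 [ 0.398  0.918 -0.   ]
 [ 0.    -0.    -1.   ]]
```

View pics/crop.png

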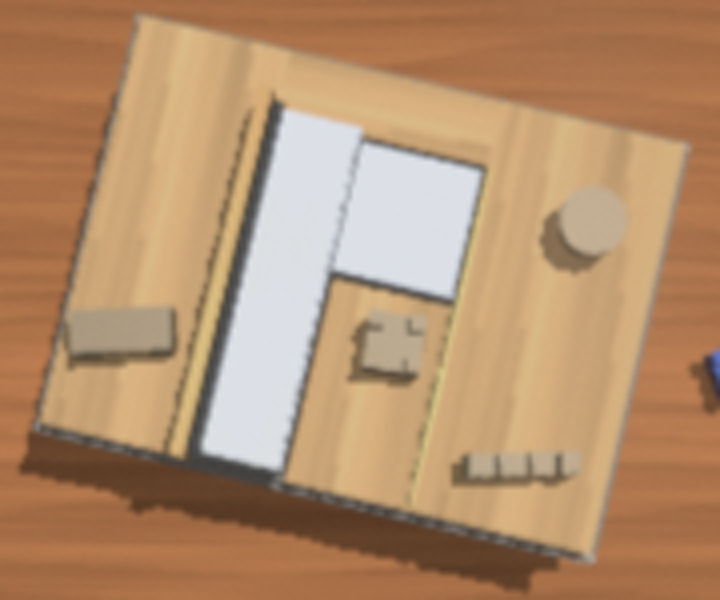

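The crop shows the brown tower with corner teeth at (390,343), in the lane just below the panel. It is the right one, 40 mm before the slot in bin coordinates. I'll go to a point behind it (bin x -95, y 6), above the step.

```bash
python3 -m handwheel '[[[-40,-28,-20,-0.02],[-80,-57,-40,-0.04],[-120,-85,-40,-0.06],[-160,-114,-40,-0.08],[-200,-142,-40,-0.1],[-245,-174,-40,-0.12],[-290,-206,-40,-0.14],[-335,-238,-40,-0.16],[-380,-270,-40,-0.175],[-420,-299,-40,-0.175],[-459,-326,-40,-0.175],[-459,-326,-40,-0.175]]]' 0.61 20
python3 -m handwheel '[[[0,0,0,0],[0,0,0,0]]]'
cat >> h.py <<'E'
from scipy.spatial.transform import Rotation as Ro
a=-0.2342; C=np.array([[np.cos(a),np.sin(a)],[-np.sin(a),np.cos(a)]]); O=np.array([600.3,-5.])
def rep():
    s=manip.get_state(); q=s["orientation"]; M=Ro.from_quat([q[1],q[2],q[3],q[0]]).as_matrix()
    print("t",round(s["t"],2),"bin",(C@(np.array(s["tcp_pos"])[:2]-O)).round(1),"tipz",round(s["tcp_pos"][2]-11,1),"w",s["width"],"f",np.round(s["force"],1))
    print("tool x,y in bin",(C@M[:2,0]).round(3),(C@M[:2,1]).round(3), "tilt",M[2].round(3))
E
python3 - <<'E'
from h import *
rep()
im,d=imaging.snapshot("wrist"); cv2.imwrite("pics/w1.png",im)
E
```

```text
t: 1.9
tcp_pos: [511.2, 20.9, 269.3]
orientation: [-0.0, 0.118, 0.993, -0.0]
force: [-0.1, 0.3, 0.7]
width: 56.6
grasp_force: 0.0
t: 2.15
tcp_pos: [509.8, 24.0, 269.7]
orientation: [-0.0, 0.116, 0.993, 0.0]
force: [-0.4, 0.1, -0.9]
width: 56.9
grasp_force: 0.0
t 2.15 bin [-94.8   7.2] tipz 258.7 w 56.91012939914597 f [-0.4  0.1 -0.9]
tool x,y in bin [-1.    -0.002] [-0.002  1.   ] tilt [ 0.  0. -1.]
```

View pics/w1.png

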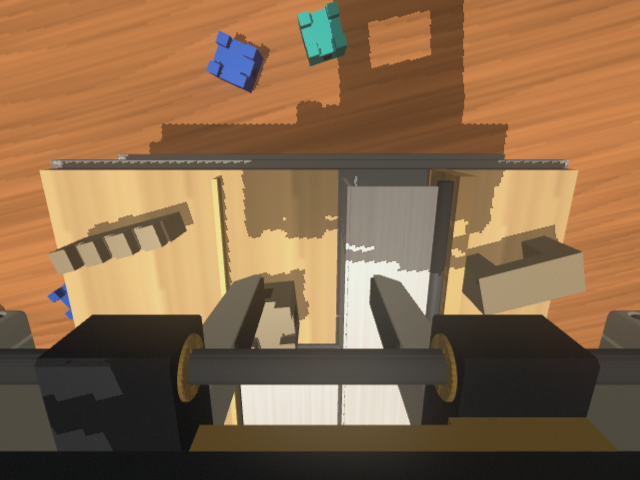

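The wrist view shows the tower at about (280,305), the lane fingertip at (255,285) and the step fingertip at (385,285). I'll measure the tower and the step edge from this view.

Run:
```python
from h import *
ci=imaging.camera_info("wrist"); im,d=imaging.snapshot("wrist")
u,v=np.meshgrid(np.arange(0,640,2),np.arange(160,440,2)); pts=np.c_[u.ravel(),v.ravel()]
pts=pts[d[pts[:,1],pts[:,0]]>0]; P=world("wrist",pts,d,ci); B=np.c_[(P[:,:2]-O)@C.T,P[:,2]]
def show(n,m): print(n,m.sum(),B[m].min(0).round(),B[m].max(0).round()) if m.any() else print(n,0)
x,y,z=B.T
show("tower",(z>180)&(z<228)&(y<23)&(y>-64)&(x>-140)&(x<0))
show("step",(z>211)&(z<219)&(y>20)&(y<90))
show("rail",(z>220)&(z<226)&(y>80)&(y<110))
show("coverx",(z>165)&(z<175)&(x<-100))
show("fingertips",(z>245)&(z<275))
f=(z>245)&(z<285)
show("lanefinger",f&(y<0)&(y>-60));show("stepfinger",f&(y>0)&(y<70))
rep()
```

```text
tower 559 [-62. -40. 180.] [-22.  -8. 216.]
step 3736 [-148.   26.  211.] [ 42.  90. 219.]
rail 585 [-151.   91.  220.] [-61. 103. 224.]
coverx 6081 [-152. -200.  165.] [-100.  202.  175.]
fingertips 239 [-104.  -35.  258.] [-87.  50. 275.]
lanefinger 227 [-104.  -36.  258.] [-87. -21. 285.]
stepfinger 226 [-104.   35.  258.] [-88.  51. 285.]
t 2.25 bin [-94.7   7.1] tipz 258.8 w 56.98131344416157 f [-0.3  0.2 -0.4]
tool x,y in bin [-1.    -0.002] [-0.002  1.   ] tilt [-0.  0. -1.]
```

```bash
python3 -m handwheel '[[[0,-2,15,0],[0,-2,30,0],[0,-2,42,0],[0,-2,50,0],[0,-2,58,0],[0,-2,66,0],[0,-2,72,0],[0,-2,76,0],[0,-2,76,0],[0,-2,76,0]]]'
python3 - <<'E'
from h import *
rep(); im,d=imaging.snapshot("wrist"); cv2.imwrite("pics/w2.png",im)
E
```

```text
t: 3.5
tcp_pos: [509.8, 20.8, 193.7]
orientation: [0.0, 0.117, 0.993, -0.0]
force: [1.8, -3.0, 3.5]
width: 56.7
grasp_force: 1.8
t 3.5 bin [-94.    4.1] tipz 182.7 w 56.70250668827632 f [ 1.8 -3.   3.5]
tool x,y in bin [-1. -0.] [-0.  1.] tilt [-0.    -0.001 -1.   ]
```

View pics/w2.png

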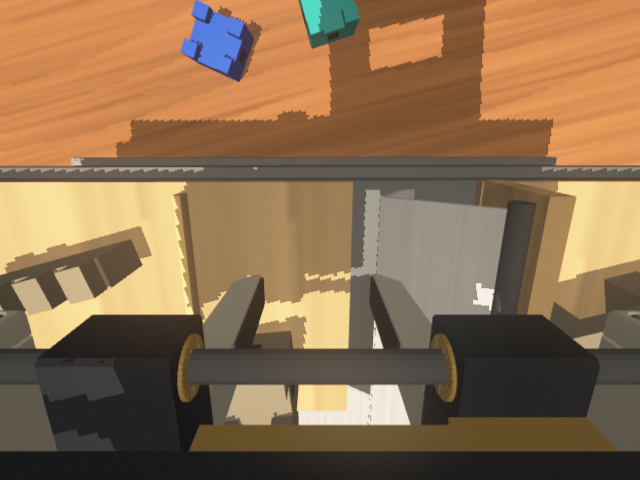

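The step is held down, the flap is open and the lane finger is behind the tower at (270,350). Now I'll push along bin +x, which is tool -x.

```bash
python3 -m handwheel '[[[-8,0,0,0],[-16,0,0,0],[-24,0,0,0],[-31,0,0,0],[-38,0,0,0],[-45,0,0,0],[-52,0,0,0],[-59,0,0,0],[-66,0,0,0],[-70,0,0,0],[-70,0,0,0]]]'
python3 - <<'E'
from h import *
rep(); im,d=imaging.snapshot("wrist"); im2,d2=imaging.snapshot("top")
cv2.imwrite("pics/w3.png",np.hstack([cv2.resize(im,(400,300)),cv2.resize(im2[140:290,225:425],(400,300))]))
E
```

```text
t: 4.92
tcp_pos: [578.4, 4.8, 193.7]
orientation: [0.001, 0.117, 0.993, 0.0]
force: [-0.5, -2.8, 2.6]
width: 57.1
grasp_force: 1.8
t 4.92 bin [-23.6   4.5] tipz 182.7 w 57.05578998746423 f [-0.5 -2.8  2.6]
tool x,y in bin [-1. -0.] [-0.  1.] tilt [-0.001  0.    -1.   ]
```

View pics/w3.png

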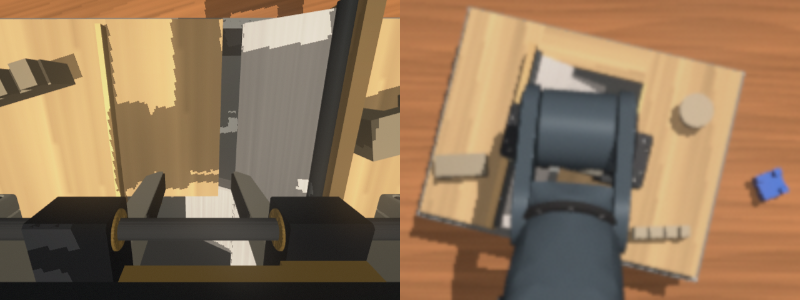

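In the wrist half the tower no longer shows clearly past the lane finger at (150,190), so it may have dropped. I'll push 25 mm further to make sure, then draw back along the lane with the step still held.

```bash
python3 -m handwheel '[[[-7,0,0,0],[-14,0,0,0],[-20,0,0,0],[-26,0,0,0],[-26,0,0,0],[-26,0,0,0],[-10,0,0,0],[10,0,0,0],[30,0,0,0],[50,0,0,0],[60,0,0,0],[60,0,0,0]]]'
python3 - <<'E'
from h import *
rep(); im,d=imaging.snapshot("scene"); im2,d2=imaging.snapshot("wrist")
cv2.imwrite("pics/w4.png",np.hstack([cv2.resize(im[170:320,190:390],(400,300)),cv2.resize(im2,(400,300))]))
E
```

```text
t: 6.52
tcp_pos: [519.0, 19.1, 193.8]
orientation: [-0.0, 0.116, 0.993, 0.0]
force: [-2.3, -0.8, 3.7]
width: 56.4
grasp_force: 1.8
t 6.53 bin [-84.7   4.5] tipz 182.8 w 56.35981992210461 f [-2.3 -0.8  3.7]
tool x,y in bin [-1.    -0.001] [-0.001  1.   ] tilt [ 0.001  0.    -1.   ]
```

View pics/w4.png

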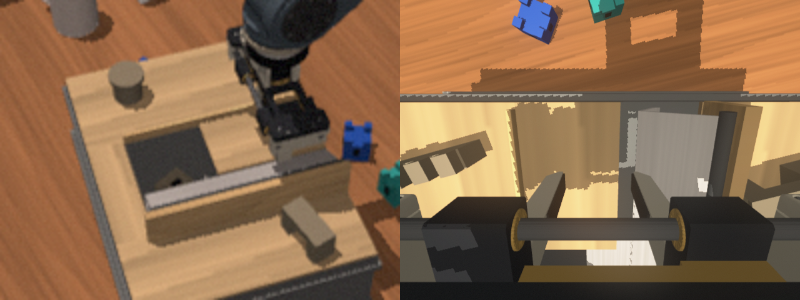

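The scene half shows the tower down inside the slot at (178,182) and the lane empty. I'll lift and come away.

```bash
python3 -m handwheel '[[[0,0,-8,0],[0,0,-18,0],[0,0,-30,0],[0,0,-45,0],[0,0,-65,0],[0,0,-90,0],[40,0,-110,0],[90,0,-120,0],[140,0,-120,0],[190,0,-120,0],[190,0,-120,0],[190,0,-120,0]]]'
python3 -m handwheel '[[[0,50,0,0],[0,100,0,0],[0,150,0,0],[0,200,0,0],[0,250,0,0],[0,300,0,0],[0,300,0,0],[0,300,0,0]]]'
python3 - <<'E'
from h import *
rep(); im,d=imaging.snapshot("scene"); im2,d2=imaging.snapshot("top")
cv2.imwrite("pics/w5.png",np.hstack([cv2.resize(im[170:320,190:390],(400,300)),cv2.resize(im2[140:320,225:465],(400,300))]))
E
```

```text
t: 8.12
tcp_pos: [335.3, 62.9, 314.4]
orientation: [0.001, 0.117, 0.993, 0.0]
force: [0.4, 0.5, 0.6]
width: 56.7
grasp_force: 0.0
t: 9.12
tcp_pos: [404.6, 354.4, 313.0]
orientation: [-0.0, 0.117, 0.993, -0.0]
force: [-0.4, 0.3, -0.7]
width: 56.5
grasp_force: 0.0
t 9.12 bin [-273.8  304.1] tipz 302.0 w 56.548568889099926 f [-0.4  0.3 -0.7]
tool x,y in bin [-1. -0.] [-0.  1.] tilt [ 0.001 -0.001 -1.   ]
```

View pics/w5.png

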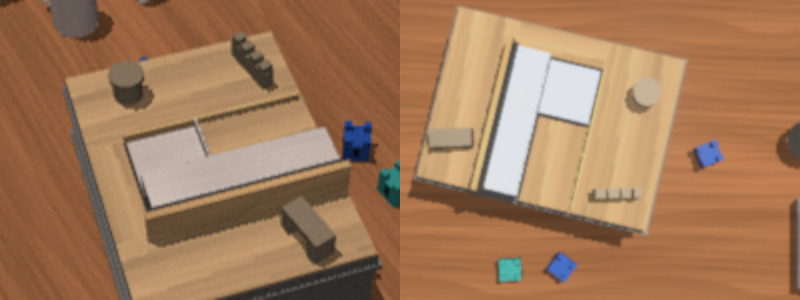

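The flap is shut (panel at (568,90)), the lane is empty, the other pieces have not moved and the arm is clear.

```bash
python3 -c "from station import job; print(job.sign_off())"
```

```text
the job is handed in; nothing more can be done
None
```

The brown square tower dropped into the bin with the step held down, the flap swung shut after the arm came away, the other pieces look unmoved in the last pictures, and I handed the job in at about 9 s.

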